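Open the craft caddy and fill the counting tube to its red line

TASK

Two yellow counters lie behind one of the two clear sliding doors of the craft caddy: push that door fully open, across the other one, and leave the door over the eraser closed. Then add both counters, lying flat, to the counting tube so that its stack comes up to the red line, without knocking over the tube or shoving the other things on the desk about.

Things in the scene. Friction and masses are not known exactly. Their poses are not given: they have to be found in the camera images.
- caddy: White desk caddy, fixed, 186 mm deep (x), 360 wide (y). Origin: centre of underside; x away from the robot (within 0.2 rad), y left. Left (y>0) and right compartments, each 168 mm deep, 4 to 168 mm from the middle in y, floor 20 mm above the desk. Top slants up 11 degrees, edges 55 mm high in front, 90 behind. On it two clear doors, 160 x 178 x 5 mm, slide along y past each other.
- left_door (a joint): Left door (orange rib and edges; rides 8 mm above the other), m open: 0 shut, 0.145 fully open at a stop, growing as it slides to the caddy's -y over the right door. Starts up to 10 mm open; about 2 N of friction holds it. Fully open it clears y = 29 to 168 mm of the caddy. Do not open both doors at once: the ribs would meet.
- right_door (a joint): Right door (blue rib and edges), m open: as the left one, mirrored: 0 shut, 0.145 fully open, growing as it slides to the caddy's +y under the left door. Fully open it clears y = -29 to -168 mm.
- left_pull (a point): Middle of the top edge of the left door's upright orange rib: 100 mm long along the caddy's x, 10 mm thick, standing 18 mm above the door. Shut, its outer (+y) face is 10 mm inside the caddy's end, with free space beyond. Push that face, or pinch the rib. Moves with the door.
- right_pull (a point): The same for the right door's blue rib, near the outer (-y) end of that door.
- counter_a_center (a point): One counter to be added, flat on the floor of either compartment, in its nearer half: yellow plastic disc with a green dot on one face, 48 mm across, 12 mm thick, about 20 g. The point is its centre; its z axis is the disc's axis. At least 60 mm from its centre to the end wall and to the fully opened door.
- counter_b_center (a point): The other counter to be added, in the same compartment, about 66 mm beyond the first along the caddy's x: yellow plastic disc with a green dot on one face, 48 mm across, 12 mm thick, about 20 g. The point is its centre; its z axis is the disc's axis.
- counter_c_center (a point): The counter that is in the tube from the start, flat on its floor: yellow plastic disc with a green dot on one face, 48 mm across, 12 mm thick, about 20 g. The point is its centre; its z axis is the disc's axis.
- tube: Counting tube, loose, about 0.6 kg: grey round foot 84 mm across, 8 mm high; on it two clear half shells facing each other along the tube's x, inner diameter 54 mm, wall 4 mm, mouth flared, top 70 mm above the desk. Between them, at its +y and -y sides, gaps 32 mm wide from foot to top let fingers closing along its y lower a counter inside. Origin: centre of underside; z up.
- tube_mark (a point): Point on the tube's axis at the height of the red line round the shells: 44 mm above its underside, the top of a stack of three counters.
- eraser: White eraser with a red sleeve, 50 x 22 x 14 mm, lying in the compartment that has no counters. Origin: centre of its underside.
- tape: Bystander: green roll of tape lying flat, 72 mm across, 19 mm high. Origin: centre of its underside.
- glue: Bystander: white glue stick with red cap, upright, 28 mm across, 90 mm high. Origin: centre of its underside.
- pencils: Bystander: green cup 76 mm across, 100 mm high, with pencils up to 170 mm. Origin: centre of its underside.
- basket: Bystander: green basket of coloured cubes, 112 x 210 mm, about 75 mm high. Origin: centre of its underside.
There are look-alikes about, which are no part of the job. Leave any blue or purple look-alike of the part that bears counter_c_center alone.

How it is judged:
By the outcome, as a careful person would: the job done as asked, in the order asked, and still so for the second after the job is handed in, with the robot touching nothing.
It also fails if it takes over 72 s, if anything falls off the work surface, if the arm or the gripper's body presses on something with over 40 N, if the wrist force passes 120 N, or if a joint passes its speed limit or range.

ROBOT

A 7-joint arm with a two-finger parallel gripper is mounted at the origin on the work surface. World frame = base frame: x ahead of the robot, y to its left, z up, the work surface at z = 0. Lengths are in m, angles in rad, forces in N, time in s.
With the tool pointing down it reaches from about 0.35 to 0.9 m from the base axis. Payload 8.1 kg.
Tool frame: the origin (TCP) lies midway between the tips of the shut fingers; the grasp point (between the pads) lies arm.tcp_to_grasp behind it (arm.tcp_to_grasp is the distance from the TCP to the grasp point, in m); z points along the fingers, y is the line along which they close (so a half turn about z gives the same grasp; the last joint's range is limited). The gripper opens to 92 mm and grips with 3 to 60 N. Pads are 19 mm wide; open, the fingers measure 130 mm over their backs; the gripper's body (75 mm by 190 mm) begins 47 mm behind the grasp point.
Start: joints at [-1.373, 0.434, 0.025, 1.573, -0.012, 1.134, -0.075], TCP at [0.185, 0.597, 0.227] pointing down, gripper open.
Joint ranges: [-2.62, 2.62], [-0.44, 2.09], [-1.27, 1.32], [0.08, 2.57], [-1.32, 4.46], [0.12, 2], [-2.74, 2.74]. Speed limits (rad/s): [2.22, 2.22, 3.01, 3.01, 3.14, 3.14, 3.14].

INTERFACE

Orientations are given as a rotation vector (axis times angle).
In Python, from cell import observe, get_image, arm gives the robot as it stands. The module is installed in compiled form; this text tells all that it offers.
- The arm moves only by the tool drive_tool, never from a script. Its argument "steps" is a list of rows, each a list of 5 numbers: the closure, from 0 (fully open) to 1 (shut), then the shift along the world's x, y, z in mm, then the turn about the world's z in rad. In form: [[hand, x, y, z, roll], ...]. A call has 1 to 20 rows; each row shifts and turns the commanded pose from where the row before left it; what a row does not reach is not made up. A row lasts 1/12 s, in which the tool goes at most 41.7 mm and 7.16 degrees, less where a joint would pass 70% of its speed; a pose out of reach is approached as far as the arm can. A call with a gripper value outside its range is refused whole. The fingers move at their own pace and stop on an object; "grip_force" is the grip in N (left out, the last holds). Time passes only in rows, so rows that do not move let the fingers close. It gives the time, the measured TCP pose, the force, the opening and the grip force at its end, in the units of the state.
- observe(): the state, without advancing time (a new reading comes with each control period).
- get_image(name): name is "scene" or "top" or "wrist"; returns a dict with "image" (480x640x3 uint8, red, green, blue), "vfov" (degrees; the focal length in pixels is half the picture's height over the tangent of half this angle, whatever the lens; pixels are square), "cx", "cy" (the principal point, pixels), "k1" (the pictures are not rectified: a ray, as slopes to the right and down, at radius r is drawn at 1 + k1 r^2 times it, then the intrinsics apply), "xyz" and "attitude" of the camera in the world. Camera axes: x right, y down, z forward; pixel columns grow to the right and rows downward; lengths in m; the calibration is good to about 2 mm. A picture is of the moment at which its call begins. There is no depth.
- arm.sign_off(): hands the job in; it is judged then, once.
The state is a dict: "clock": time; "joints": joint angles; "dq": joint speeds; "joint_efforts": joint torques, N m; "position": TCP position; "ee_rot": TCP orientation; "force": force on the tool from outside, world axes, zero at the start; "ft_torque": the same for the moment, N m; "width": opening from 0.0 (shut) to 1.0 (fully open); "gripper_force": force on a finger pad.
Only numpy, scipy, OpenCV 4.12 (cv2) and the standard library are available. Lean on these libraries where they do the work, as an engineer would, in place of code of your own. Each camera call takes 0.05 s, during which the arm holds its last target. There are 200 camera calls.

## Working session

There is one attempt and no reset: what is moved stays moved. The work goes in short steps, Python scripts to look and compute and a tool call to move; the robot and the scene stay as the last step left them, time stands still between calls to the robot, and variables do not carry over. Pictures are saved under pics/ and viewed, at most 10 in all, crops included, and the job is handed in when it is done.

Besides the shell and the picture viewer there is one more tool, called after "Emit:" by a JSON object that holds its "fn" and its "kwargs". drive_tool: Moves the arm, as the interface text tells. Its arguments: {"type":"object","properties":{"steps":{"type":"array"},"grip_force":{"type":"number"}},"required":["steps"]}

```bash
mkdir -p pics; cat > h.py <<'E'
import numpy as np, cv2
from cell import observe, get_image, arm
from scipy.spatial.transform import Rotation as R
def cam(n):
    d=get_image(n); return d
def rot(d):
    a=np.array(d["attitude"],float)
    return a if a.shape==(3,3) else R.from_rotvec(a).as_matrix()
def ray(d,u,v):
    f=240/np.tan(np.radians(d["vfov"])/2)
    x=(u-d["cx"])/f; y=(v-d["cy"])/f
    rd=np.hypot(x,y); r=rd
    for _ in range(30): r=rd/(1+d["k1"]*r*r)
    s=r/rd if rd>0 else 1
    return np.array(d["xyz"]), rot(d)@np.array([x*s,y*s,1.])
def onz(d,u,v,z):
    o,k=ray(d,u,v); return o+k*(z-o[2])/k[2]
def proj(d,p):
    f=240/np.tan(np.radians(d["vfov"])/2)
    c=rot(d).T@(np.array(p)-d["xyz"]); x,y=c[0]/c[2],c[1]/c[2]; m=1+d["k1"]*(x*x+y*y)
    return d["cx"]+f*x*m, d["cy"]+f*y*m
def save(n,im): cv2.imwrite("pics/"+n+".png",im[:,:,::-1])
E
python3 - <<'E'
from h import *
for n in ["scene","top","wrist"]:
    d=get_image(n); save(n+"0",d["image"]); print(n,{k:d[k] for k in d if k!="image"})
s=observe(); print(s, arm.tcp_to_grasp)
E
```

```text
scene {'vfov': 52.43247617966652, 'cx': 322.405231377219, 'cy': 231.96051140330093, 'k1': -0.09987115502156597, 'xyz': array([1.3061254 , 0.18268884, 0.7291105 ]), 'attitude': array([-1.60718713, -1.84544405,  0.87513492])}
top {'vfov': 56.817188529741095, 'cx': 315.3314684012126, 'cy': 235.88997984788898, 'k1': -0.07006971785884634, 'xyz': array([0.47221378, 0.051835  , 0.91235926]), 'attitude': array([-2.17502659,  2.14534752, -0.12248979])}
wrist {'vfov': 61.52529970732586, 'cx': 316.8654064390911, 'cy': 244.67350861458556, 'k1': -0.0696540608304168, 'xyz': array([0.11474896, 0.6186001 , 0.38407842]), 'attitude': array([2.34296281, 1.72456943, 0.23905289])}
{'clock': 0.15, 'joints': array([-1.37260302,  0.43505739,  0.02494398,  1.57386431, -0.01160716,
        1.13399583, -0.0751097 ]), 'dq': array([-0.00013968, -0.00129106,  0.00043388, -0.00278983, -0.00111836,
        0.00027964,  0.00097405]), 'joint_efforts': array([ 1.95017092e-03, -6.68259358e+01,  9.85753387e-01, -3.14698362e+01,
       -6.05891668e-02,  3.91974917e-02,  1.25579231e-04]), 'position': array([0.18508686, 0.59657011, 0.22613754]), 'ee_rot': array([-4.70776077e-01, -3.10602903e+00,  1.84844387e-03]), 'force': array([ 0.59718715, -0.76642278,  0.6584681 ]), 'ft_torque': array([-0.00357873, -0.00218227, -0.05389644]), 'gripper_force': 0.0, 'width': 1.0032998938358813} 0.0188
```

View pics/top0.png

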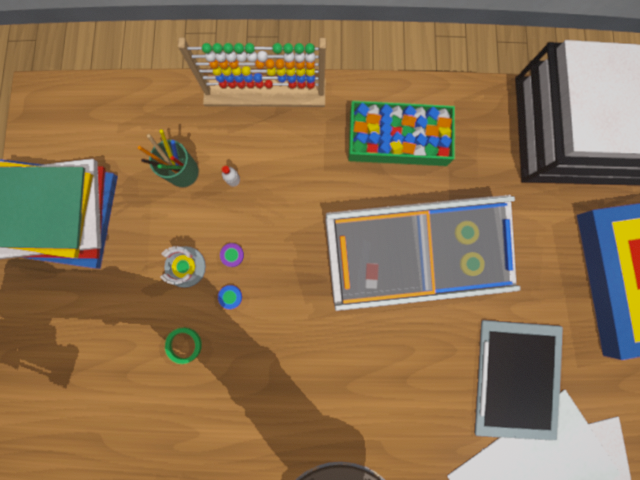

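View pics/scene0.png

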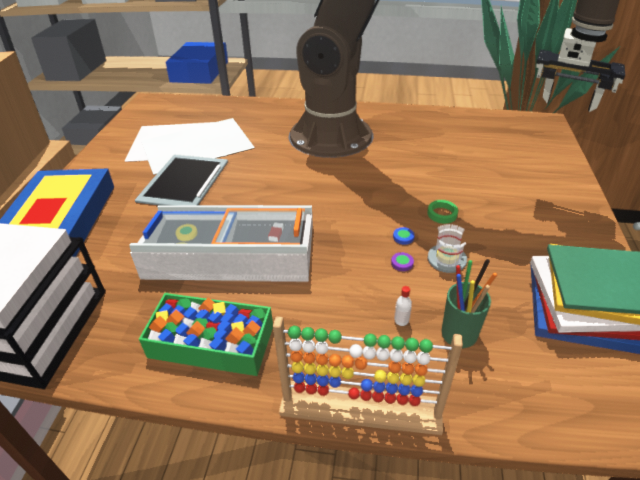

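Top view: yellow counters at (467,232) and (472,264) lie under the right, blue-ribbed door (rib at (509,245)). The eraser at (372,275) is under the left door and the tube with its yellow counter is at (183,267). Candidates for counters are the yellow discs under the blue door, and the blue (230,297) and purple (232,254) discs; the yellow ones fit the description. Next is an enlarged crop with measurements.

```bash
python3 - <<'E'
from h import *
d=get_image("top"); im=d["image"]
a=cv2.resize(im[215:325,140:260],None,fx=3.3,fy=3.3,interpolation=cv2.INTER_CUBIC)
b=cv2.resize(im[190:315,320:525],None,fx=3.8,fy=3.8,interpolation=cv2.INTER_CUBIC)[:, :]
W=800; c=np.zeros((600,W,3),np.uint8)
b=cv2.resize(im[190:315,430:525],None,fx=4.2,fy=4.2,interpolation=cv2.INTER_CUBIC)
c[:a.shape[0],:a.shape[1]]=a; c[:b.shape[0],400:400+b.shape[1]]=b[:, :400]; save("crop1",c)
hsv=cv2.cvtColor(im,cv2.COLOR_RGB2HSV)
def blobs(name,lo,hi,z,roi,mn=20):
    m=cv2.inRange(hsv,lo,hi); k=np.zeros_like(m); x0,y0,x1,y1=roi; k[y0:y1,x0:x1]=m[y0:y1,x0:x1]
    n,l,s,ce=cv2.connectedComponentsWithStats(k)
    for i in range(1,n):
        if s[i,4]>=mn:
            pts=np.argwhere(l==i)[:,::-1].astype(np.float32); r=cv2.minAreaRect(pts)
            print(name,ce[i].round(1),s[i,4],onz(d,*ce[i],z).round(4),[onz(d,*p,z)[:2].round(3).tolist() for p in cv2.boxPoints(r)])
blobs("blue",(100,120,60),(125,255,255),.098,(430,190,525,300))
blobs("orange",(8,140,120),(22,255,255),.105,(325,190,440,310))
blobs("yel",(20,60,90),(35,255,255),.032,(440,210,500,290))
blobs("grn",(40,40,60),(90,255,255),.032,(440,210,500,290),8)
blobs("tubeyel",(20,100,90),(35,255,255),.02,(150,230,215,300))
blobs("tubegrn",(40,100,60),(90,255,255),.02,(150,230,215,300),8)
for p,z in [((327,214),.09),((513,199),.09),((518,289),.055),((337,307),.055)]: print(p,onz(d,*p,z).round(4))
E
```

```text
blue [467.  207.7] 242 [ 0.6242 -0.2291  0.098 ] [[0.619, -0.158], [0.636, -0.304], [0.63, -0.304], [0.613, -0.159]]
blue [507.5 244. ] 312 [ 0.5568 -0.3042  0.098 ] [[0.604, -0.297], [0.605, -0.309], [0.51, -0.312], [0.51, -0.3]]
blue [472.9 286.7] 271 [ 0.477  -0.2363  0.098 ] [[0.472, -0.167], [0.488, -0.308], [0.482, -0.309], [0.466, -0.168]]
orange [364.8 197.8] 1447 [ 0.6387 -0.0358  0.105 ] [[0.652, 0.038], [0.656, -0.175], [0.614, -0.174], [0.611, 0.038]]
orange [395.6 256.1] 790 [ 0.5312 -0.0923  0.105 ] [[0.597, 0.019], [0.617, -0.154], [0.464, -0.167], [0.445, 0.003]]
orange [327.5 283.9] 338 [0.4792 0.0316 0.105 ] [[0.566, 0.037], [0.567, 0.022], [0.434, 0.021], [0.434, 0.036]]
orange [344.3 261.9] 294 [0.5194 0.0013 0.105 ] [[0.567, 0.011], [0.568, 0.001], [0.473, -0.009], [0.472, 0.001]]
orange [411.5 306.4] 388 [ 0.4405 -0.1208  0.105 ] [[0.449, -0.027], [0.451, -0.171], [0.436, -0.171], [0.435, -0.028]]
yel [466.2 232.4] 312 [ 0.5861 -0.2487  0.032 ] [[0.609, -0.226], [0.61, -0.274], [0.563, -0.272], [0.562, -0.225]]
yel [471.7 263.7] 318 [ 0.5231 -0.2584  0.032 ] [[0.546, -0.235], [0.547, -0.284], [0.501, -0.283], [0.5, -0.234]]
grn [467.2 232. ] 137 [ 0.587  -0.2509  0.032 ] [[0.599, -0.238], [0.599, -0.263], [0.575, -0.262], [0.575, -0.238]]
grn [472.8 263.4] 141 [ 0.5237 -0.2607  0.032 ] [[0.536, -0.249], [0.537, -0.274], [0.511, -0.273], [0.51, -0.249]]
tubeyel [182.7 265.7] 280 [0.5119 0.3227 0.02  ] [[0.533, 0.348], [0.534, 0.3], [0.49, 0.299], [0.489, 0.346]]
tubegrn [182.4 266.1] 132 [0.511  0.3233 0.02  ] [[0.516, 0.341], [0.528, 0.319], [0.506, 0.307], [0.494, 0.329]]
(327, 214) [0.6098 0.0335 0.09  ]
(513, 199) [ 0.6442 -0.3219  0.09  ]
(518, 289) [ 0.4734 -0.3412  0.055 ]
(337, 307) [0.4358 0.0116 0.055 ]
```

View pics/crop1.png

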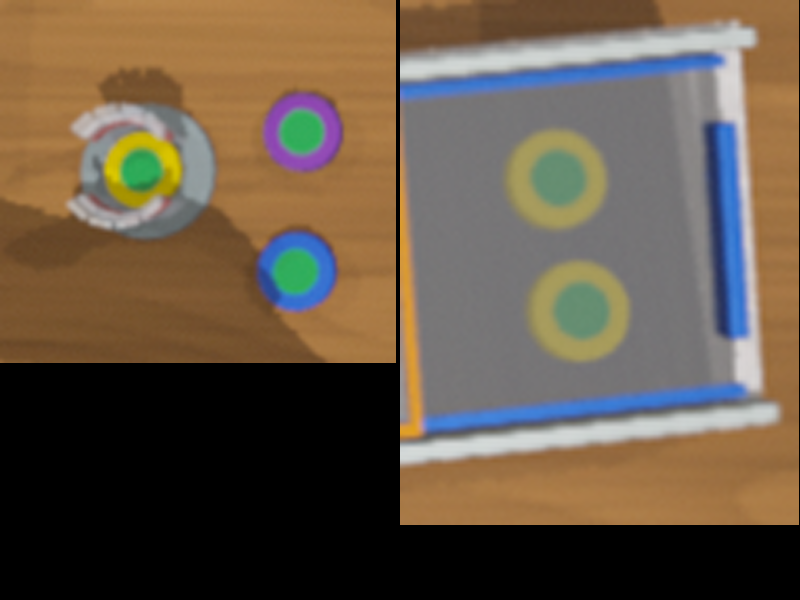

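The crop confirms it: two yellow counters with green dots are under the blue-ribbed door. The yellow one stands between the shells, whose gaps face image left and right (about world ±y), and the purple and blue discs are the look-alikes. Moving over the caddy.

Emit:
{"fn": "drive_tool", "kwargs": {"steps": [[1, 14, -37, 2, -0.065], [1, 14, -37, 2, -0.065], [1, 14, -37, 2, -0.065], [1, 14, -37, 2, -0.065], [1, 14, -37, 2, -0.065], [1, 14, -37, 2, -0.065], [1, 14, -37, 2, -0.065], [1, 14, -37, 2, -0.065], [1, 14, -37, 2, -0.065], [1, 14, -37, 2, -0.065], [1, 14, -37, 2, -0.065], [1, 14, -37, 2, -0.065], [1, 14, -37, 2, -0.065], [1, 14, -37, 2, -0.065], [1, 14, -37, 2, -0.065], [1, 14, -37, 2, -0.065], [1, 14, -37, 2, -0.065], [1, 14, -37, 2, -0.065], [1, 14, -37, 0, 0], [1, 14, -37, 0, 0]], "grip_force": 20}}

```text
clock: 1.87
position: [0.4656, -0.1449, 0.2631]
ee_rot: [2.107, 2.329, 0.001]
force: [1.4, 1.6, 0.6]
width: 0.006
gripper_force: 0.0
```

Emit:
{"fn": "drive_tool", "kwargs": {"steps": [[1, 14, -37, 0, 0], [1, 14, -37, 0, 0], [1, 10, -20, 0, 0], [1, 0, 0, 0, 0]]}}

```text
clock: 2.2
position: [0.5037, -0.2423, 0.2626]
ee_rot: [2.112, 2.322, -0.004]
force: [0.0, 0.3, 0.2]
width: 0.001
gripper_force: 0.0
```

```bash
python3 - <<'E'
from h import *
d=get_image("wrist"); save("w1",d["image"]); np.save("w1.npy",d,allow_pickle=True)
s=observe(); Rm=R.from_rotvec(s["ee_rot"]).as_matrix(); print(s["clock"],s["position"],s["joints"].round(2),"yaxis",np.degrees(np.arctan2(Rm[1,1],Rm[0,1])),Rm[:,2],d["xyz"])
E
```

```text
2.25 [ 0.50305975 -0.23972151  0.26233692] [-0.23  0.35  0.79  1.73 -0.27  1.17  0.73] yaxis 5.4947332206905815 [-9.36120018e-04 -1.76621293e-03 -9.99998002e-01] [ 0.49651109 -0.16847203  0.42042704]
```

View pics/w1.png

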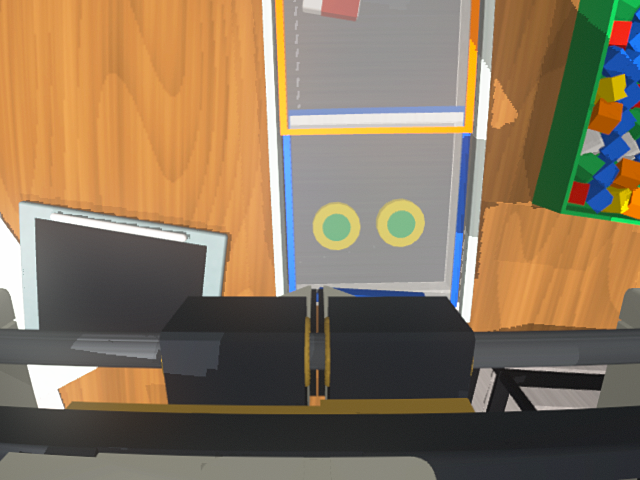

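Wrist view: counters at (337,226) and (401,223), orange door edge along y≈131, and the blue rib hidden behind the fingers. Triangulating now.

```bash
cat >> h.py <<'E'
def tri(d1,p1,d2,p2):
    o,a=ray(d1,*p1); q,b=ray(d2,*p2)
    t=np.linalg.lstsq(np.c_[a,-b],q-o,rcond=None)[0]
    return ((o+a*t[0]+q+b*t[1])/2).round(4), np.linalg.norm(o+a*t[0]-q-b*t[1]).round(4)
def mask(im,lo,hi,roi,mn=15):
    m=cv2.inRange(cv2.cvtColor(im,cv2.COLOR_RGB2HSV),lo,hi); k=np.zeros_like(m); x0,y0,x1,y1=roi; k[y0:y1,x0:x1]=m[y0:y1,x0:x1]
    n,l,s,c=cv2.connectedComponentsWithStats(k)
    return [(c[i],s[i,4],l==i) for i in range(1,n) if s[i,4]>=mn]
E
python3 - <<'E'
from h import *
w=np.load("w1.npy",allow_pickle=True).item()
t=get_image("top"); s=get_image("scene")
for c,n,m in mask(w["image"],(18,60,120),(34,255,255),(300,180,440,270)): print("yel",c.round(1),n,onz(w,*c,.032).round(4))
for c,n,m in mask(w["image"],(40,40,60),(90,255,255),(300,180,440,270)): print("grn",c.round(1),n,onz(w,*c,.032).round(4))
# orange inner edge corners in wrist and top
def ext(im,lo,hi,roi):
    b=max(mask(im,lo,hi,roi),key=lambda q:q[1]); p=np.argwhere(b[2])[:,::-1]
    return cv2.boxPoints(cv2.minAreaRect(p.astype(np.float32))).round(1).tolist(), b[0].round(1),b[1]
print("w",ext(w["image"],(8,140,120),(25,255,255),(275,120,480,140)))
print("t",ext(t["image"],(8,140,120),(22,255,255),(425,205,440,298)))
print("rib top",ext(t["image"],(100,120,60),(125,255,255),(498,214,525,278)))
c=cv2.resize(s["image"][195:285,125:325],None,fx=4,fy=4,interpolation=cv2.INTER_CUBIC); save("s1",c)
E
```

```text
yel [399.4 221.8] 1220 [ 0.5861 -0.2482  0.032 ]
yel [335.9 224.9] 1203 [ 0.5238 -0.2573  0.032 ]
grn [400.8 223.8] 597 [ 0.5877 -0.2501  0.032 ]
grn [336.1 227. ] 602 [ 0.5242 -0.2594  0.032 ]
w ([[280.0, 120.0], [472.0, 120.0], [472.0, 135.0], [280.0, 135.0]], array([375.3, 129.7]), np.int32(1258))
t ([[425.0, 294.0], [425.0, 211.0], [434.0, 211.0], [434.0, 294.0]], array([430.1, 254.4]), np.int32(229))
rib top ([[502.79998779296875, 219.10000610351562], [509.5, 218.6999969482422], [512.2000122070312, 264.6000061035156], [505.5, 265.0]], array([506.9, 238.9]), np.int32(245))
```

View pics/s1.png

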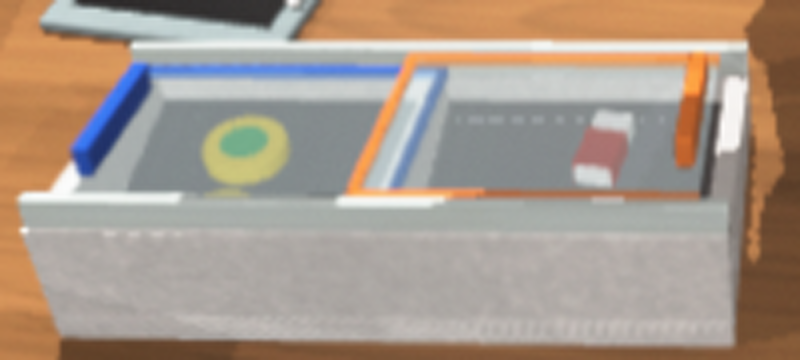

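```bash
python3 - <<'E'
from h import *
t=get_image("top"); s=get_image("scene")
S=lambda u,v:(125+u/4,195+v/4)
T=lambda u,v:(430+(u-400)/4.2,190+v/4.2)
print("rib rear",tri(t,T(725,123),s,S(82,150)))
print("rib front",tri(t,T(738,337),s,S(142,65)))
print("rail rear right",tri(t,T(755,38),s,S(22,200)))
print("rail rear left",tri(t,(328,213),s,S(728,203)))
print("rail front right",tri(t,T(778,410),s,S(132,43)))
print("rail front left",tri(t,(337,307),s,S(747,43)))
print("orange inner rear",tri(t,(428.5,212),s,S(350,192)))
E
```

```text
rib rear (array([ 0.6048, -0.3089,  0.0875]), np.float64(0.0027))
rib front (array([ 0.509 , -0.32  ,  0.0686]), np.float64(0.0023))
rail rear right (array([ 0.6445, -0.3251,  0.086 ]), np.float64(0.0031))
rail rear left (array([0.6106, 0.0341, 0.094 ]), np.float64(0.0047))
rail front right (array([ 0.4759, -0.3431,  0.0572]), np.float64(0.0021))
rail front left (array([0.4356, 0.0138, 0.0583]), np.float64(0.004))
orange inner rear (array([ 0.6168, -0.1577,  0.0855]), np.float64(0.0027))
```

Rail and rib heights fit the description (edges 55/90 mm, rib slope 11°). The caddy yaw is about 0.103 and the rib top mid is about (0.557,-0.315,0.078). Descending beyond the -y end, then pushing.

Emit:
{"fn": "drive_tool", "kwargs": {"steps": [[1, 17, -28, 0, 0], [1, 17, -28, 0, 0], [1, 17, -28, 0, 0], [1, 18, -29, 0, 0], [1, 0, 0, -40, 0], [1, 0, 0, -40, 0], [1, 0, 0, -40, 0], [1, 0, 0, -40, 0], [1, 0, 0, -25, 0], [1, 0, 0, -5, 0], [1, 0, 0, 0, 0]]}}

```text
clock: 3.37
position: [0.5718, -0.3481, 0.0716]
ee_rot: [-2.104, -2.329, 0.0]
force: [0.8, 0.1, 0.8]
width: 0.004
gripper_force: 0.0
```

Emit:
{"fn": "drive_tool", "kwargs": {"steps": [[1, -1, 10, 0, 0], [1, -1, 10, 0, 0], [1, -1, 10, 0, 0], [1, -1, 10, 0, 0], [1, 0, 0, 0, 0]]}}

```text
clock: 3.78
position: [0.5693, -0.3069, 0.0738]
ee_rot: [2.104, 2.332, 0.004]
force: [0.3, -0.5, -0.0]
width: -0.0
gripper_force: 0.0
```

Emit:
{"fn": "drive_tool", "kwargs": {"steps": [[1, -2, 20, 0, 0], [1, -2, 20, 0, 0], [1, -2, 20, 0, 0], [1, -2, 20, 0, 0]]}}

```text
clock: 4.12
position: [0.56, -0.2301, 0.0734]
ee_rot: [2.108, 2.328, -0.001]
force: [0.1, -4.3, 1.9]
width: 0.007
gripper_force: 1.5
```

```bash
python3 - <<'E'
from h import *
t=get_image("top"); s=get_image("scene")
save("p1",np.hstack([cv2.resize(t["image"][170:330,310:540],(400,278)),cv2.resize(s["image"][180:290,110:340],(400,278))]))
E
```

```text
(no output)
```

View pics/p1.png

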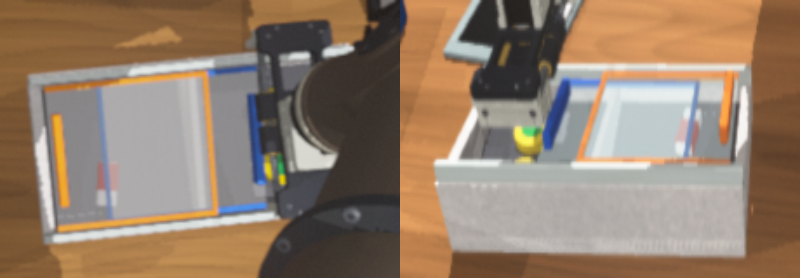

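The door is sliding under the orange one, with the rib against the fingers. About 42 mm remain to the stop.

Emit:
{"fn": "drive_tool", "kwargs": {"steps": [[1, -1.5, 14, 0, 0], [1, -1.5, 14, 0, 0], [1, -1, 10, 0, 0], [1, -0.3, 3, 0, 0], [1, -0.2, 2, 0, 0], [1, 0, 0, 0, 0]]}}

```text
clock: 4.72
position: [0.5561, -0.1886, 0.073]
ee_rot: [2.107, 2.327, -0.001]
force: [1.5, -4.2, -1.3]
width: 0.008
gripper_force: 1.9
```

Emit:
{"fn": "drive_tool", "kwargs": {"steps": [[1, -0.3, 3, 0, 0], [1, -0.2, 2, 0, 0], [1, -0.2, 2, 0, 0], [1, 0, 0, 0, 0]]}}

```text
clock: 5.05
position: [0.556, -0.1882, 0.0734]
ee_rot: [2.107, 2.316, -0.008]
force: [3.9, -21.5, -13.0]
width: 0.004
gripper_force: 11.3
```

At the stop: 21 N, with travel as expected. Backing off, rising, and turning -90° above counter a with the fingers partly open.

Emit:
{"fn": "drive_tool", "kwargs": {"steps": [[1, 1.5, -15, 0, 0], [1, 1.5, -15, 0, 0], [1, 0, 0, 35, 0], [1, 0, 0, 40, 0], [0.22, -5, -7, 15, -0.12], [0.22, -5, -7, 0, -0.12], [0.22, -5, -7, 0, -0.12], [0.22, -5, -7, 0, -0.12], [0.22, -5, -7, 0, -0.12], [0.22, -5, -7, 0, -0.12], [0.22, -3, -6, 0, -0.12], [0.22, 0, 0, 0, -0.12], [0.22, 0, 0, 0, -0.12], [0.22, 0, 0, 0, -0.12], [0.22, 0, 0, 0, -0.12], [0.22, 0, 0, 0, -0.12], [0.22, 0, 0, 0, -0.12], [0.22, 0, 0, 0, 0]]}}

```text
clock: 6.55
position: [0.5251, -0.258, 0.1624]
ee_rot: [-3.137, -0.165, 0.001]
force: [-0.5, 0.4, 0.3]
width: 0.777
gripper_force: 0.0
```

```bash
python3 - <<'E'
from h import *
s=observe(); Rm=R.from_rotvec(s["ee_rot"]).as_matrix(); print(s["clock"],s["position"].round(4),s["joints"].round(2),"yaxis",np.degrees(np.arctan2(Rm[1,1],Rm[0,1])),s["width"])
w=get_image("wrist"); save("w2",w["image"])
for c,n,m in mask(w["image"],(18,60,120),(34,255,255),(0,0,640,480),100): print("yel",c.round(1),n,onz(w,*c,.032).round(4))
for c,n,m in mask(w["image"],(40,40,60),(90,255,255),(0,0,640,480),100): print("grn",c.round(1),n,onz(w,*c,.032).round(4))
print("tcp down at .03 px", proj(w,[*s["position"][:2],.032]))
E
```

```text
6.55 [ 0.5251 -0.258   0.1624] [-0.36  0.69  1.18  1.81 -0.7   1.14 -0.4 ] yaxis -83.96463299129002 0.7774878916031339
yel [57.2 81.2] 1020 [ 0.6151 -0.0667  0.032 ]
yel [315.7 145.4] 2485 [ 0.5881 -0.2501  0.032 ]
yel [319.5 232.5] 2207 [ 0.5261 -0.2594  0.032 ]
yel [135.3 352.3] 352 [ 0.4094 -0.1195  0.032 ]
yel [498.7 352.4] 315 [ 0.4407 -0.4166  0.032 ]
grn [315.8 145.5] 1253 [ 0.588  -0.2502  0.032 ]
grn [319.4 234.6] 1063 [ 0.5244 -0.2595  0.032 ]
tcp down at .03 px (np.float64(317.5268205552169), np.float64(233.5698051191372))
```

View pics/w2.png

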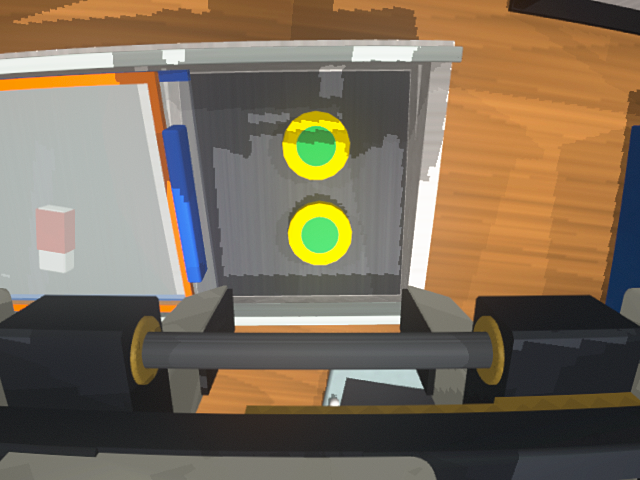

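The right door is fully open, the eraser is still covered by the left door, and the counters are exposed at (316,146) and (319,234). The TCP projects to (317,233), right over counter a. Grasping it.

Emit:
{"fn": "drive_tool", "kwargs": {"steps": [[0.22, 0, -1, -40, 0], [0.22, 0, 0, -40, 0], [0.22, 0, 0, -35, 0], [0.22, 0, 0, -15, 0], [0.22, 0, 0, -6, 0], [0.22, 0, 0, 0, 0]], "grip_force": 15}}

```text
clock: 7.1
position: [0.5247, -0.2593, 0.0265]
ee_rot: [-3.136, -0.176, 0.002]
force: [0.0, -0.3, 0.1]
width: 0.781
gripper_force: 0.0
```

Emit:
{"fn": "drive_tool", "kwargs": {"steps": [[1, 0, 0, 0, 0], [1, 0, 0, 0, 0], [1, 0, 0, 0, 0], [1, 0, 0, 0, 0], [1, 0, 0, 0, 0]]}}

```text
clock: 7.52
position: [0.5257, -0.2593, 0.0278]
ee_rot: [3.136, 0.175, 0.003]
force: [-0.1, 0.7, 6.8]
width: 0.512
gripper_force: 15.0
```

Emit:
{"fn": "drive_tool", "kwargs": {"steps": [[1, 0, 0, 10, 0], [1, 0, 0, 30, 0], [1, 0, 0, 40, 0], [1, 0, 0, 40, 0], [1, 0, 20, 10, 0], [1, 0, 40, 0, 0], [1, 0, 40, 0, 0], [1, 0, 40, 0, 0], [1, 0, 40, 0, 0], [1, 0, 40, 0, 0], [1, 0, 40, 0, 0], [1, 0, 40, 0, 0], [1, 0, 40, 0, 0], [1, 0, 40, 0, 0], [1, 0, 40, 0, 0], [1, 0, 40, 0, 0], [1, 0, 40, 0, 0], [1, 0, 40, 0, 0], [1, 0, 0, 0, 0]]}}

```text
clock: 9.1
position: [0.5236, 0.2908, 0.1561]
ee_rot: [-3.134, -0.192, 0.002]
force: [-0.9, 0.5, -1.4]
width: 0.512
gripper_force: 15.0
```

```bash
python3 - <<'E'
from h import *
s=observe(); Rm=R.from_rotvec(s["ee_rot"]).as_matrix(); print(s["clock"],s["position"].round(4),s["joints"].round(2),"yaxis",np.degrees(np.arctan2(Rm[1,1],Rm[0,1])),s["width"],s["gripper_force"])
w=get_image("wrist"); save("w3",w["image"]); np.save("w3.npy",w,allow_pickle=True)
for c,n,m in mask(w["image"],(18,60,120),(34,255,255),(0,0,640,480),100): print("yel",c.round(1),n,onz(w,*c,.02).round(4),onz(w,*c,s["position"][2]).round(4))
for c,n,m in mask(w["image"],(40,40,60),(90,255,255),(0,0,640,480),100): print("grn",c.round(1),n,onz(w,*c,.02).round(4),onz(w,*c,s["position"][2]).round(4))
E
```

```text
9.1 [0.5236 0.2908 0.1561] [-1.32  0.77  1.24  1.78 -0.79  1.19 -1.29] yaxis -82.96988799916986 0.5117016302402617 15.001260191202164
yel [305.2 279.1] 6214 [0.4846 0.2959 0.02  ] [0.5363 0.2976 0.1561]
yel [194.7 351.3] 430 [0.4095 0.3799 0.02  ] [0.496  0.3427 0.1561]
yel [439.9 352.5] 358 [0.4334 0.1776 0.02  ] [0.5088 0.2341 0.1561]
grn [283.8   1.5] 132 [0.677  0.3324 0.02  ] [0.6397 0.3172 0.1561]
grn [402.4 221.3] 1008 [0.5392 0.229  0.02  ] [0.5657 0.2617 0.1561]
grn [272.7 241.1] 997 [0.5121 0.3239 0.02  ] [0.5511 0.3126 0.1561]
grn [316.8 311.3] 2623 [0.4586 0.2836 0.02  ] [0.5224 0.291  0.1561]
grn [276.  384.5] 1163 [0.3865 0.3098 0.02  ] [0.4836 0.3051 0.1561]
```

View pics/w3.png

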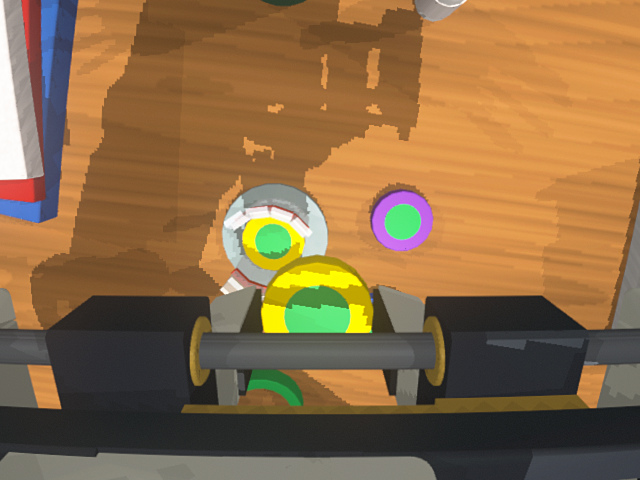

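Counter a is held flat between the pads. The tube shows its far shell (ends at about (228,225) and (312,230)), its foot spanning columns 222–327, and counter c at (273,241). Fixing the tube's centre and yaw.

```bash
python3 - <<'E'
from h import *
w=np.load("w3.npy",allow_pickle=True).item(); im=w["image"]
L,Rr,T=onz(w,222,235,.008),onz(w,327,236,.008),onz(w,275,184,.008)
print("foot L,R,T",L.round(4),Rr.round(4),T.round(4))
# foot outline: grey pixels boundary -> circle fit at z=.008
hsv=cv2.cvtColor(im,cv2.COLOR_RGB2HSV)
m=cv2.inRange(hsv,(0,0,60),(179,60,255)); m[:175]=0; m[290:]=0; m[:,:215]=0; m[:,335:]=0
n,l,st,c=cv2.connectedComponentsWithStats(m); i=1+np.argmax(st[1:,4]); cn=max(cv2.findContours((l==i).astype(np.uint8),0,cv2.CHAIN_APPROX_NONE)[0],key=len)[:,0]
P=np.array([onz(w,*p,.008)[:2] for p in cn if p[1]<248])
q=np.array([.511,.324])
for _ in range(20):
    r=np.linalg.norm(P-q,axis=1); k=abs(r-.042)<.004; A=np.c_[2*P[k],np.ones(k.sum())]; s=np.linalg.lstsq(A,(P[k]**2).sum(1),rcond=None)[0]; q=s[:2]
print("foot fit",q.round(4),"r",np.sqrt(s[2]+q@q).round(4),k.sum(),len(P))
# shell top: bright white pixels / red at top, cast on z=.07
ms=cv2.inRange(hsv,(0,0,215),(179,45,255))|cv2.inRange(hsv,(0,90,60),(8,255,255))|cv2.inRange(hsv,(172,90,60),(179,255,255)); ms[:195]=0; ms[250:]=0; ms[:,:218]=0; ms[:,325:]=0
P=np.array([onz(w,u,v,.07)[:2] for v,u in np.argwhere(ms)])-q
a=np.degrees(np.arctan2(P[:,1],P[:,0])); r=np.linalg.norm(P,axis=1); k=(r>.024)&(r<.036)
print("shell ang",np.percentile(a[k],[1,5,50,95,99]).round(1),k.sum(),len(a))
save("tubez",cv2.resize(im[175:315,205:345],None,fx=4,fy=4,interpolation=cv2.INTER_CUBIC))
E
```

```text
foot L,R,T [0.5087 0.365  0.008 ] [0.518  0.2829 0.008 ] [0.5536 0.3273 0.008 ]
foot fit [0.5127 0.3237] r 0.0413 173 268
shell ang [-68.1 -63.8  -2.3  65.5  75.1] 1317 1958
```

View pics/tubez.png

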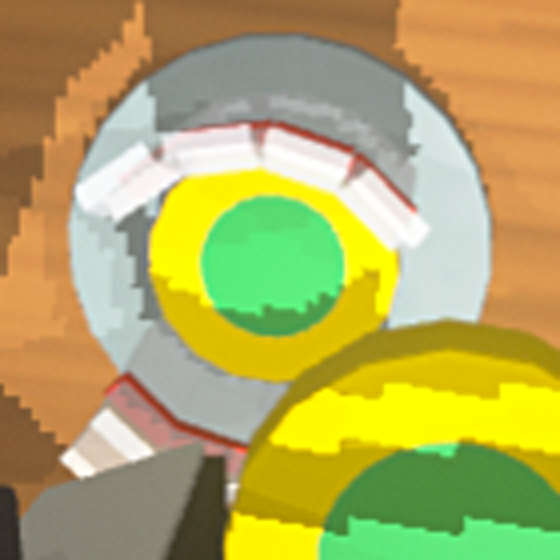

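```bash
python3 - <<'E'
from h import *
w=np.load("w3.npy",allow_pickle=True).item(); q=np.array([.5127,.3237])
for p in [(78,190),(115,220),(97,205),(428,228),(400,250),(414,240),(260,150),(62,460),(108,408)]:
    d=onz(w,205+p[0]/4,175+p[1]/4,.07)[:2]-q; print(p,d.round(4),np.linalg.norm(d).round(4),np.degrees(np.arctan2(d[1],d[0])).round(1))
E
```

```text
(78, 190) [0.022 0.027] 0.0348 50.8
(115, 220) [0.0179 0.0209] 0.0275 49.5
(97, 205) [0.02   0.0239] 0.0311 50.1
(428, 228) [ 0.0226 -0.0278] 0.0358 -50.9
(400, 250) [ 0.0185 -0.0239] 0.0302 -52.2
(414, 240) [ 0.0204 -0.0259] 0.0329 -51.8
(260, 150) [ 0.0317 -0.0006] 0.0317 -1.1
(62, 460) [-0.0235  0.027 ] 0.0358 131.1
(108, 408) [-0.0135  0.02  ] 0.0242 124.0
```

Tube centre (0.5127,0.3237), yaw ≈ 0. Turning -7° to line up with the gaps and lowering above the mouth.

Emit:
{"fn": "drive_tool", "kwargs": {"steps": [[1, -5, 17, 0, -0.06], [1, -5, 16, 0, -0.06], [1, 0, 0, -25, 0], [1, 0, 0, -25, 0], [1, 0, 0, -20, 0], [1, 0, 0, 0, 0], [1, 0, 0, 0, 0]]}}

```text
clock: 9.73
position: [0.5148, 0.3128, 0.087]
ee_rot: [3.14, -0.017, -0.002]
force: [0.9, -0.4, 0.5]
width: 0.515
gripper_force: 15.0
```

```bash
python3 - <<'E'
from h import *
s=observe(); Rm=R.from_rotvec(s["ee_rot"]).as_matrix(); print(s["clock"],s["position"].round(4),"yaxis",np.degrees(np.arctan2(Rm[1,1],Rm[0,1])).round(2),s["force"].round(1))
w=get_image("wrist")
for c,n,m in mask(w["image"],(40,40,60),(90,255,255),(250,200,400,335),400): print("grn",c.round(1),n,onz(w,*c,s["position"][2]+.004).round(4))
for c,n,m in mask(w["image"],(18,60,120),(34,255,255),(200,150,420,335),400): print("yel",c.round(1),n, m.any(0).nonzero()[0][[0,-1]])
E
```

```text
9.7333 [0.5148 0.3128 0.087 ] yaxis -90.61 [ 0.9 -0.4  0.5]
grn [293.9 253.4] 597 [0.5409 0.322  0.091 ]
grn [317.  311.3] 2632 [0.5155 0.313  0.091 ]
yel [310.9 284.4] 5667 [259 372]
```

Emit:
{"fn": "drive_tool", "kwargs": {"steps": [[1, -1, 6, 0, 0], [1, -1, 5, 0, 0], [1, 0, 0, 0, 0], [1, 0, 0, -4, 0], [1, 0, 0, -4, 0], [1, 0, 0, 0, 0], [1, 0, 0, 0, 0]]}}

```text
clock: 10.37
position: [0.5128, 0.3247, 0.0784]
ee_rot: [3.141, -0.015, -0.001]
force: [0.7, 0.1, -0.4]
width: 0.511
gripper_force: 15.0
```

Emit:
{"fn": "drive_tool", "kwargs": {"steps": [[1, 0, 0, -4, 0], [1, 0, 0, -4, 0], [1, 0, 0, -4, 0], [1, 0, 0, -4, 0], [1, 0, 0, 0, 0]]}}

```text
clock: 10.78
position: [0.5125, 0.3248, 0.0617]
ee_rot: [3.141, -0.015, -0.002]
force: [-0.3, -0.3, -0.5]
width: 0.512
gripper_force: 15.0
```

Emit:
{"fn": "drive_tool", "kwargs": {"steps": [[1, 0, 0, -4, 0], [1, 0, 0, -4, 0], [1, 0, 0, -4, 0], [1, 0, 0, -4, 0], [1, 0, 0, 0, 0]]}}

```text
clock: 11.2
position: [0.5125, 0.3248, 0.0458]
ee_rot: [3.141, -0.015, -0.002]
force: [-0.6, 0.5, -1.0]
width: 0.512
gripper_force: 15.0
```

Emit:
{"fn": "drive_tool", "kwargs": {"steps": [[1, 0, 0, -5, 0], [1, 0, 0, -5, 0], [1, 0, 0, -3, 0], [1, 0, 0, -2, 0], [1, 0, 0, -1, 0], [1, 0, 0, 0, 0]]}}

```text
clock: 11.7
position: [0.513, 0.3249, 0.0305]
ee_rot: [3.141, -0.015, -0.0]
force: [-0.6, 0.1, -0.5]
width: 0.512
gripper_force: 15.0
```

Emit:
{"fn": "drive_tool", "kwargs": {"steps": [[1, 0, 0, -1.5, 0], [1, 0, 0, 0, 0], [0.4, 0, 0, 0, 0], [0.35, 0, 0, 0, 0], [0.25, 0, 0, 0, 0], [0.25, 0, 0, 0, 0], [0.25, 0, 0, 30, 0], [0.25, 0, 0, 40, 0], [0.25, 0, 0, 40, 0], [0.25, 0, -15, 20, 0], [0.25, 0, 0, 0, 0]]}}

```text
clock: 12.62
position: [0.5159, 0.3075, 0.1644]
ee_rot: [-3.139, 0.019, -0.01]
force: [0.9, 0.0, -0.0]
width: 0.749
gripper_force: 0.0
```

```bash
python3 - <<'E'
from h import *
s=observe(); print(s["clock"],s["position"].round(4),s["joints"].round(2),s["width"])
for n in ["wrist","top"]:
    w=get_image(n)
    for c,k,m in mask(w["image"],(40,40,60),(90,255,255),(140,0,640,480),60): print(n,"grn",c.round(1),k,onz(w,*c,.032).round(4),onz(w,*c,.02).round(4))
    save("t_"+n,w["image"])
E
```

```text
12.6167 [0.5159 0.3075 0.1644] [-1.36  0.76  1.26  1.78 -0.78  1.2  -1.46] 0.7493330944849297
wrist grn [420.5 199.7] 990 [0.5408 0.2323 0.032 ] [0.5389 0.2292 0.02  ]
wrist grn [294.  240.1] 1033 [0.5115 0.3254 0.032 ] [0.5083 0.3262 0.02  ]
wrist grn [307.  383.6] 1567 [0.3874 0.3181 0.032 ] [0.3791 0.3186 0.02  ]
top grn [227.9  47.8] 458 [0.9772 0.2477 0.032 ] [0.984  0.2503 0.02  ]
top grn [293.  48.] 365 [0.9773 0.1081 0.032 ] [0.9842 0.1089 0.02  ]
top grn [397.8 139.8] 2142 [ 0.7765 -0.1121  0.032 ] [ 0.7806 -0.1143  0.02  ]
top grn [401.5 125.3] 191 [ 0.8079 -0.1202  0.032 ] [ 0.8125 -0.1225  0.02  ]
top grn [431.1 121. ] 63 [ 0.8187 -0.1824  0.032 ] [ 0.8234 -0.1856  0.02  ]
top grn [180.4 167.4] 635 [0.7126 0.3339 0.032 ] [0.7159 0.3378 0.02  ]
top grn [467.4 231.9] 129 [ 0.5871 -0.2512  0.032 ] [ 0.5886 -0.2553  0.02  ]
top grn [231.  254.5] 140 [0.5352 0.2227 0.032 ] [0.5361 0.225  0.02  ]
top grn [229.  296.9] 140 [0.4513 0.2237 0.032 ] [0.451  0.2261 0.02  ]
top grn [182.1 345.4] 592 [0.3548 0.3137 0.032 ] [0.3532 0.3173 0.02  ]
```

The second counter lies in the stack at (0.5115,0.3254), height-consistent. Now back for counter b at (0.588,-0.250).

Emit:
{"fn": "drive_tool", "kwargs": {"steps": [[0.22, 0, -15, 0, 0], [0.22, 5, -38, 0, 0.01], [0.22, 5, -38, 0, 0.01], [0.22, 5, -38, 0, 0.01], [0.22, 5, -38, 0, 0.01], [0.22, 5, -38, 0, 0.01], [0.22, 5, -38, 0, 0.01], [0.22, 5, -38, 0, 0.01], [0.22, 5, -38, 0, 0.01], [0.22, 5, -38, 0, 0.01], [0.22, 5, -38, 0, 0.01], [0.22, 5, -38, 0, 0.01], [0.22, 5, -38, 0, 0], [0.22, 5, -38, 0, 0], [0.22, 7, -38, 0, 0], [0.22, 0, -10, 0, 0], [0.22, 0, 0, 0, 0]]}}

```text
clock: 14.13
position: [0.583, -0.2514, 0.1581]
ee_rot: [3.136, 0.149, -0.003]
force: [-0.7, 0.7, -0.2]
width: 0.779
gripper_force: 0.0
```

```bash
python3 - <<'E'
from h import *
s=observe(); Rm=R.from_rotvec(s["ee_rot"]).as_matrix(); print(s["clock"],s["position"].round(4),s["joints"].round(2),"yaxis",np.degrees(np.arctan2(Rm[1,1],Rm[0,1])))
w=get_image("wrist")
for c,n,m in mask(w["image"],(40,40,60),(90,255,255),(200,50,450,300),300): print("grn",c.round(1),n,onz(w,*c,.032).round(4))
E
```

```text
14.1333 [ 0.583  -0.2514  0.1581] [-0.31  0.72  1.06  1.68 -0.68  1.15 -0.54] yaxis -84.5602687136897
grn [316. 228.] 1105 [ 0.5879 -0.2501  0.032 ]
```

Emit:
{"fn": "drive_tool", "kwargs": {"steps": [[0.22, 5, 1, -35, 0], [0.22, 0, 0, -40, 0], [0.22, 0, 0, -35, 0], [0.22, 0, 0, -12, 0], [0.22, 0, 0, 0, 0]]}}

```text
clock: 14.6
position: [0.5881, -0.2427, 0.0337]
ee_rot: [-3.134, -0.161, 0.009]
force: [-0.0, 0.8, 0.9]
width: 0.776
gripper_force: 0.0
```

Emit:
{"fn": "drive_tool", "kwargs": {"steps": [[0.22, 0, 0, -4, 0], [0.22, 0, 0, -4, 0], [0.22, 0, 0, 0, 0]]}}

```text
clock: 14.85
position: [0.5908, -0.2461, 0.0304]
ee_rot: [3.137, 0.159, 0.003]
force: [0.3, 0.7, 0.1]
width: 0.778
gripper_force: 0.0
```

Emit:
{"fn": "drive_tool", "kwargs": {"steps": [[0.22, 0, 0, 0, 0], [0.22, 0, 0, 0, 0]]}}

```text
clock: 15.02
position: [0.5906, -0.2463, 0.0304]
ee_rot: [3.137, 0.158, 0.002]
force: [0.5, -0.2, -0.1]
width: 0.78
gripper_force: 0.0
```

Emit:
{"fn": "drive_tool", "kwargs": {"steps": [[0.22, -2.5, -4, 0, 0], [0.22, 0, 0, -3, 0], [0.22, 0, 0, 0, 0], [0.22, 0, 0, 0, 0]]}}

```text
clock: 15.35
position: [0.5873, -0.2502, 0.0262]
ee_rot: [-3.138, -0.157, 0.0]
force: [0.3, -1.0, 1.0]
width: 0.781
gripper_force: 0.0
```

Emit:
{"fn": "drive_tool", "kwargs": {"steps": [[1, 0, 0, 0, 0], [1, 0, 0, 0, 0], [1, 0, 0, 0, 0], [1, 0, 0, 0, 0], [1, 0, 0, 0, 0]]}}

```text
clock: 15.77
position: [0.5876, -0.25, 0.0262]
ee_rot: [3.138, 0.158, 0.0]
force: [-0.3, -0.0, -0.2]
width: 0.513
gripper_force: 15.0
```

Emit:
{"fn": "drive_tool", "kwargs": {"steps": [[1, 0, 0, 10, 0], [1, 0, 0, 30, 0], [1, 0, 0, 40, 0], [1, 0, 0, 40, 0], [1, -4, 20, 10, -0.01], [1, -5, 38, 0, -0.01], [1, -5, 38, 0, -0.01], [1, -5, 38, 0, -0.01], [1, -5, 38, 0, -0.01], [1, -5, 38, 0, -0.01], [1, -5, 38, 0, -0.01], [1, -5, 38, 0, -0.01], [1, -5, 38, 0, -0.01], [1, -5, 38, 0, -0.01], [1, -5, 38, 0, -0.01], [1, -5, 38, 0, 0], [1, -5, 38, 0, 0], [1, -5, 38, 0, 0], [1, -5, 25, 0, 0], [1, 0, 0, 0, 0]]}}

```text
clock: 17.43
position: [0.5116, 0.2962, 0.1558]
ee_rot: [-3.14, -0.0, 0.002]
force: [0.3, 0.9, 0.6]
width: 0.515
gripper_force: 15.0
```

```bash
python3 - <<'E'
from h import *
s=observe(); Rm=R.from_rotvec(s["ee_rot"]).as_matrix(); print(s["clock"],s["position"].round(4),s["width"],"yaxis",np.degrees(np.arctan2(Rm[1,1],Rm[0,1])))
w=get_image("wrist"); save("w5",w["image"])
for c,n,m in mask(w["image"],(40,40,60),(90,255,255),(200,150,450,335),300): print("grn",c.round(1),n,onz(w,*c,.032).round(4),onz(w,*c,s["position"][2]+.004).round(4))
E
```

```text
17.4333 [0.5116 0.2962 0.1558] 0.5148740318141564 yaxis -89.99278617710287
grn [409.2 195.6] 1059 [0.5408 0.2317 0.032 ] [0.5608 0.2609 0.1598]
grn [277.3 235.8] 1102 [0.5115 0.3254 0.032 ] [0.5448 0.3121 0.1598]
grn [317.  310.3] 2813 [0.4527 0.2967 0.032 ] [0.5127 0.2964 0.1598]
```

Emit:
{"fn": "drive_tool", "kwargs": {"steps": [[1, 1, 14, 0, 0], [1, 0, 14, 0, 0], [1, 0, 0, -25, 0], [1, 0, 0, -25, 0], [1, 0, 0, -20, 0], [1, 0, 0, 0, 0], [1, 0, 0, 0, 0]]}}

```text
clock: 18.07
position: [0.5145, 0.3167, 0.0861]
ee_rot: [3.141, -0.016, -0.002]
force: [-0.1, -0.5, 0.2]
width: 0.514
gripper_force: 15.0
```

Emit:
{"fn": "drive_tool", "kwargs": {"steps": [[1, -1, 4, 0, 0], [1, -1, 4, 0, 0], [1, 0, 0, 0, 0], [1, 0, 0, -4, 0], [1, 0, 0, -4, 0], [1, 0, 0, 0, 0], [1, 0, 0, 0, 0]]}}

```text
clock: 18.65
position: [0.5123, 0.3248, 0.078]
ee_rot: [3.141, -0.015, -0.001]
force: [0.0, -0.4, 0.1]
width: 0.514
gripper_force: 15.0
```

Emit:
{"fn": "drive_tool", "kwargs": {"steps": [[1, 0, 0, -4, 0], [1, 0, 0, -4, 0], [1, 0, 0, -4, 0], [1, 0, 0, -4, 0], [1, 0, 0, 0, 0]]}}

```text
clock: 19.07
position: [0.512, 0.3248, 0.0612]
ee_rot: [3.141, -0.015, -0.002]
force: [0.5, -0.0, -0.5]
width: 0.513
gripper_force: 15.0
```

Emit:
{"fn": "drive_tool", "kwargs": {"steps": [[1, 0, 0, -5, 0], [1, 0, 0, -5, 0], [1, 0, 0, -5, 0], [1, 0, 0, -4, 0], [1, 0, 0, -3, 0], [1, 0, 0, 0, 0]]}}

```text
clock: 19.57
position: [0.5121, 0.3248, 0.0394]
ee_rot: [3.141, -0.015, -0.001]
force: [-0.9, 0.0, -0.1]
width: 0.511
gripper_force: 15.0
```

Release, rise and check.

Emit:
{"fn": "drive_tool", "kwargs": {"steps": [[0.4, 0, 0, 0, 0], [0.35, 0, 0, 0, 0], [0.25, 0, 0, 0, 0], [0.25, 0, 0, 0, 0], [0.25, 0, 0, 30, 0], [0.25, 0, 0, 40, 0], [0.25, 0, 0, 40, 0], [0.25, -10, -20, 20, 0], [0.25, -20, -30, 20, 0], [0.25, 0, 0, 0, 0]]}}

```text
clock: 20.4
position: [0.4823, 0.2692, 0.1942]
ee_rot: [-3.139, 0.025, -0.003]
force: [0.9, -0.0, -1.0]
width: 0.747
gripper_force: 0.0
```

```bash
python3 - <<'E'
from h import *
s=observe(); print(s["clock"],s["position"].round(4))
w=get_image("wrist"); t=get_image("top"); sc=get_image("scene")
for c,n,m in mask(w["image"],(40,40,60),(90,255,255),(200,100,450,335),300): print("grn",c.round(1),n,onz(w,*c,.044).round(4),onz(w,*c,.032).round(4))
a=cv2.resize(sc["image"][195:285,390:490],(400,360),interpolation=cv2.INTER_CUBIC)
b=cv2.resize(w["image"][120:300,190:390],(400,360),interpolation=cv2.INTER_CUBIC)
c=cv2.resize(t["image"][170:320,310:530],(340,232)); d=cv2.resize(sc["image"][170:290,110:350],(460,232))
save("fin",np.vstack([np.hstack([a,b]),np.hstack([c,d])]))
E
```

```text
20.4 [0.4823 0.2692 0.1942]
grn [367.4 153.1] 906 [0.5393 0.231  0.044 ] [0.5387 0.2296 0.032 ]
grn [244.3 190.7] 996 [0.5126 0.3252 0.044 ] [0.511  0.3274 0.032 ]
grn [364.8 252.3] 743 [0.4616 0.2319 0.044 ] [0.458  0.2305 0.032 ]
grn [267.6 324.5] 875 [0.3993 0.3129 0.044 ] [0.3932 0.3147 0.032 ]
```

View pics/fin.png

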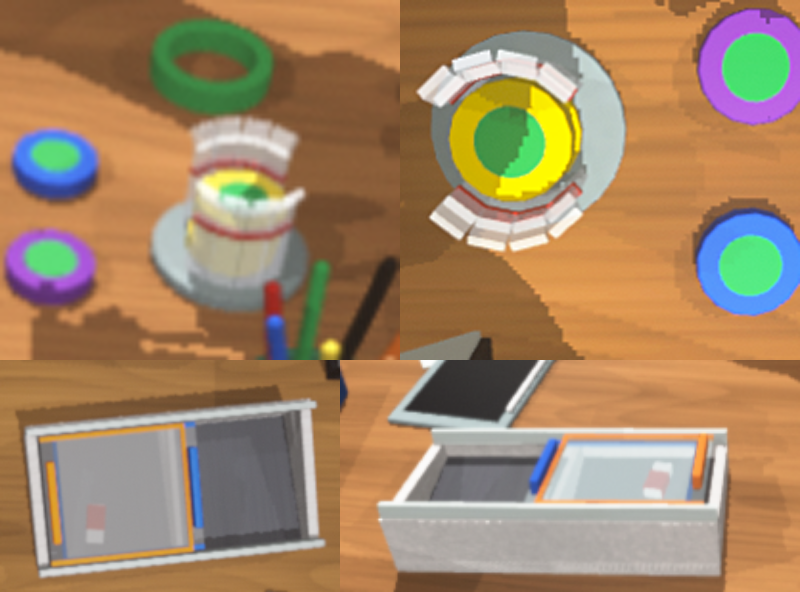

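The final view shows the stack flat with its top at the red line and the tube upright. The blue door is fully open under the orange one, the eraser is still covered, and the bystanders are in place. Handing in.

```bash
python3 -c "
from cell import arm; print(arm.sign_off())"
```

```text
the job is handed in; nothing more can be done
None
```

The job is handed in at about 20 s on the robot clock: the right (blue) door is open to its stop, the left door still covers the eraser where I found it, and both counters lie flat in the tube with the stack at the red line.

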